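Strip the cell clamp for cleaning

TASK

Take the clamp on the round stand apart for cleaning, from the top down, one piece at a time, setting each in its place and letting go before lifting the next: the wing nut (already unscrewed) in the round dish, the spacer sleeve in the square tray, the flat disc on the round cork pad, and last the bracket on the long plate, lying along its length. Keep every piece the same way up as it sat on the stud and set it in the middle of its place.

Things in the scene. Friction and masses are not known exactly. Their poses are not given: they have to be found in the camera images.
- stand: Fixed dark steel stand: round base 100 mm across, 10 mm thick, a collar 28 mm across up to z = 30 mm, then a stud 10 mm across up to z = 80 mm. Origin: centre of the underside, on the bench; z up the stud. Bracket, disc, spacer and wing nut sit loosely on the stud in that order from below (undersides at 30, 40, 50, 72 mm) and lift straight off; a 55 mm lift clears the stud.
- nut: Steel wing nut, not screwed on, top of the stack, 40 g: round hub 22 mm across, 14 mm high, 14 mm through hole; two wings 6 mm thick along its x, 44 mm tip to tip, from 3 to 24 mm above the underside. Origin: centre of the hub's underside; z up the hole, wings towards +z. Grip it across the hub along its y, fingertips about 5 mm above its underside.
- spacer: White plastic spacer sleeve under the wing nut, 25 g: tube 28 mm across, 22 mm high, 14 mm hole. Origin: centre of the underside; z up the hole. Grip it along the bracket's y axis, away from the bracket's tabs.
- disc: Flat brass clamp disc under the spacer, 130 g: 48 mm across, 10 mm thick, 14 mm hole. Origin: centre of the underside; z up the hole. On the stack it lies between the bracket's tabs and its rim stands 4 mm over the bracket's long edges: grip it along the bracket's y axis.
- bracket: Aluminium U bracket, lowest on the stud, 130 g: plate 110 mm long (its x), 40 mm wide (its y), 10 mm thick, 14 mm hole in the middle, at each end a tab 7 mm thick up to 22 mm above the underside. Origin: centre of the plate's underside, also its balance point; z up, towards the tabs. Grip it across its width at the middle; the stud's tip then stands between the fingers.
- dish: Fixed round white ceramic dish, the wing nut's place: 100 mm across the rim, 14 mm high, flat floor 4 mm above the bench and about 82 mm across. Origin: centre of the underside, on the bench; z up.
- tray: Fixed square steel tray, the spacer's place: 92 mm outside, walls 4 mm thick and 12 mm high, floor 4 mm above the bench. Origin: centre of the underside, on the bench; z up, x and y along its sides.
- pad: Fixed round flat cork pad, the disc's place: 76 mm across, 6 mm thick. Origin: centre of the underside, on the bench; z up.
- plate: Fixed long flat grey plastic plate, the bracket's place: 150 mm along its x, 80 mm along its y, 4 mm thick. Origin: centre of the underside, on the bench; z up. The bracket lies along its x, either way round.

How it is judged:
By the outcome, as a careful person would: the job done as asked, in the order asked, and still so for the second after the job is handed in, with the robot touching nothing.
It also fails if it takes over 128 s, if anything falls off the work surface, if the arm or the gripper's body presses on something with over 40 N, if the wrist force passes 120 N, or if a joint passes its speed limit or range.

ROBOT

A 6-joint arm with a two-finger parallel gripper is mounted at the origin on the work surface. World frame = base frame: x ahead of the robot, y to its left, z up, the work surface at z = 0. Lengths are in m, angles in degrees, forces in N, time in s.
With the tool pointing down it reaches from about 0.325 to 0.9 m from the base axis. Payload 6.1 kg.
Tool frame: the origin (TCP) lies on the centre line of the jaws, within the pads' length; the fingertips stand nose_length ahead of it and the grasp point (between the pads) lies 3 mm ahead of it (nose_length is the distance from the TCP to the fingertips, in m); z points along the fingers, y is the line along which they close (so a half turn about z gives the same grasp; the last joint's range is limited). The gripper opens to 87 mm and grips with 3 to 60 N. Pads are 19 mm wide; open, the fingers measure 117 mm over their backs; the gripper's body (75 mm by 190 mm) begins 51 mm behind the grasp point.
Start: joints at [-74.146, 12.628, 87.462, -0, 79.91, -7.225], TCP at [0.245, -0.575, 0.245] pointing down, gripper open.
Joint ranges: [-170.65, 170.65], [-52.31, 119.04], [5.05, 147.46], [-71.25, 251.25], [11.57, 151.72], [-153.62, 153.62]. Speed limits (degrees/s): [147.25, 147.25, 172.46, 180, 180, 180].

INTERFACE

Orientations are given as [roll, pitch, yaw] about the fixed x, y, z axes, in that order (R = Rz(yaw) Ry(pitch) Rx(roll)).
In Python, from workcell import get_state, snapshot, camera_info, close_job, masks_of, pinpoint, nose_length gives the robot as it stands. The module is installed in compiled form; this text tells all that it offers.
- The arm moves only by the tool shift_gripper, called after "Call:" as name(argument=value, ...) on one line, values as JSON. Schema: {"type":"object","properties":{"rows":{"type":"array","items":{"type":"array","items":{"type":"number"},"minItems":6,"maxItems":6},"minItems":1,"maxItems":10},"aperture":{"type":"number"},"grip_force":{"type":"number"},"only":{"type":"string"},"quiet":{"type":"boolean"},"lines":{"type":"string"}},"required":["rows"],"additionalProperties":false}. rows is a list of rows, 1 to 10 of them, each of 6 numbers: dx, dy, dz in fractions of the full range, 1 being 0.75 m, then a rotation vector rx, ry, rz in parts of the range, where 1.0 means 90 degrees; each row shifts and turns the commanded pose from where the row before left it, along the tool's axes as they then stand; what a row does not reach is not made up. A row lasts 1/10 s, in which the tool goes at most 0.05 m and 8.59 degrees, less where a joint would pass 70% of its speed; a pose out of reach is approached as far as the arm can. aperture is the finger opening in m, set as the call begins (left out keeps the last). The fingers move at their own pace and stop on an object; grip_force is the grip in N (left out, the last holds). Time passes only in rows, so rows that do not move let the fingers close. The tool returns the time, the measured TCP pose, the force, the opening and the grip force at its end. only (a regular expression) keeps the lines of the reply that match it, lines (a string "A,B") keeps lines A to B, and quiet returns only ok. Shift and turn numbers lie between -1 and 1, and a call with a number outside is refused. Input that does not fit is refused with a message, and nothing moves.
- get_state(): the state, without advancing time (a new reading comes with each control period).
- snapshot(name): name is "scene" or "top"; returns (picture, depth): 400x640x3 uint8, red, green, blue; 400x640 float32, m along the optical axis (not along the pixel's ray), 0 where there is no reading.
- camera_info(name): a dict with "K" (3x3 intrinsics, pixels), "k1" (the pictures are not rectified: a ray, as slopes to the right and down, at radius r is drawn at 1 + k1 r^2 times it, then the intrinsics apply), "eye" and "attitude" of the camera in the world. Camera axes: x right, y down, z forward; pixel columns grow to the right and rows downward; lengths in m; the calibration is good to about 2 mm. A picture is of the moment at which its call begins. camera_info takes no time and is no camera call.
- close_job(): hands the job in; it is judged then, once.
Trained networks look in the newest picture that a camera, given by its name, has taken for a name from the list of things; names that differ only in an ending like _2 or _b are one class to them, and where a whole thing is asked for, a point or a joint stands for the part that bears it (a point fixed in the world has none). Each returns a list of dicts, best first, with "p" (0 to 1); they miss things now and then, are a little off and sometimes report something else, mostly with a low value. They report only what shows in the picture. A call takes as long as a camera call.
- masks_of(camera, thing): "pixels" (400x640 bool, what is visible of it).
- pinpoint(camera, thing): "position" ([x, y, z] in m, in the coordinates of the camera as it stood for that picture, good to about 4 mm: a listed point, or the origin of a listed thing).
The state is a dict: "time": time; "joints": joint angles; "joint_velocities": joint speeds; "joint_torque": joint torques, N m; "tcp_pos": TCP position; "eef_rot": TCP orientation; "force": force on the tool from outside, world axes, zero at the start; "ft_torque": the same for the moment, N m; "gripper_width": finger opening in m; "finger_force": force on a finger pad.
Only numpy, scipy, OpenCV 4.12 (cv2) and the standard library are available. Lean on these libraries where they do the work, as an engineer would, in place of code of your own. Each camera call takes 0.05 s, during which the arm holds its last target. There are 200 camera calls.

## Working session

There is one attempt and no reset: what is moved stays moved. The work goes in short steps, Python scripts to look and compute and a tool call to move; the robot and the scene stay as the last step left them, time stands still between calls to the robot, and variables do not carry over. Pictures are saved under pics/ and viewed, at most 14 in all, crops included, and the job is handed in when it is done.

```bash
mkdir -p pics
```

Run:
```python
from workcell import *
import cv2,numpy as np
print(get_state()); print(nose_length if not callable(nose_length) else nose_length())
for n in("scene","top"):
    p,d=snapshot(n); cv2.imwrite(f"pics/{n}0.png",p[:,:,::-1]); print(n,camera_info(n))
    for t in "stand nut spacer disc bracket dish tray pad plate".split():
        r=pinpoint(n,t); print(t,[(np.round(q["position"],4).tolist(),round(q["p"],2)) for q in r[:2]])
```

```text
{'time': 0.0, 'joints': array([-7.41453697e+01,  1.26736988e+01,  8.75248997e+01,  1.32570814e-03,
        7.99107065e+01, -7.22452223e+00]), 'joint_velocities': array([-0.00273052, -0.0568684 , -0.01182947, -0.12156116, -0.0385511 ,
        0.00579166]), 'joint_torque': array([ 3.83883771e-04, -4.94625843e+01, -3.87364984e+01,  6.95893331e-02,
        5.71060844e-02, -1.54550398e-04]), 'tcp_pos': array([ 0.24485215, -0.57442007,  0.24346189]), 'eef_rot': array([-1.79891727e+02, -1.50403575e-02,  2.30789048e+01]), 'force': array([ 0.66167423,  0.8025278 , -0.8824972 ]), 'ft_torque': array([-0.02538112, -0.03028761,  0.01382701]), 'finger_force': 0.0, 'gripper_width': 0.08716096302839904}
0.022
scene {'K': array([[507.37686826,   0.        , 314.74088178],
       [  0.        , 507.37686826, 204.40403678],
       [  0.        ,   0.        ,   1.        ]]), 'k1': -0.15040219627214463, 'eye': array([ 1.01117096, -0.53853668,  0.83547172]), 'attitude': array([-1.36532069e+02,  1.02148429e-02,  4.01991562e+01])}
stand [([-0.0796, 0.0432, 1.1027], 0.87)]
nut [([-0.0755, -0.0028, 1.0537],
[... 410 characters left out ...]
    , 371.97788437, 204.74508419],
       [  0.        ,   0.        ,   1.        ]]), 'k1': -0.02444945616117974, 'eye': array([0.44125662, 0.02445126, 1.05011453]), 'attitude': array([-173.0080581 ,   -0.34622619,  -90.41564072])}
stand [([0.0431, 0.0839, 1.051], 0.88)]
nut [([0.0536, 0.0773, 0.9756], 0.39)]
spacer [([0.0505, 0.0742, 1.0004], 0.6), ([0.0488, 0.0747, 0.9755], 0.25)]
disc [([0.0461, 0.0777, 1.0064], 0.69)]
bracket [([0.05, 0.0782, 1.0189], 0.67)]
dish [([-0.3106, 0.1451, 1.0399], 0.88)]
tray [([0.2046, -0.0583, 1.066], 0.75), ([0.0496, 0.0749, 0.9756], 0.62)]
pad [([-0.2029, -0.0727, 1.0658], 0.82)]
plate [([0.3402, 0.1103, 1.0467], 0.56), ([0.2064, -0.0601, 1.0634], 0.56)]
```

View pics/scene0.png

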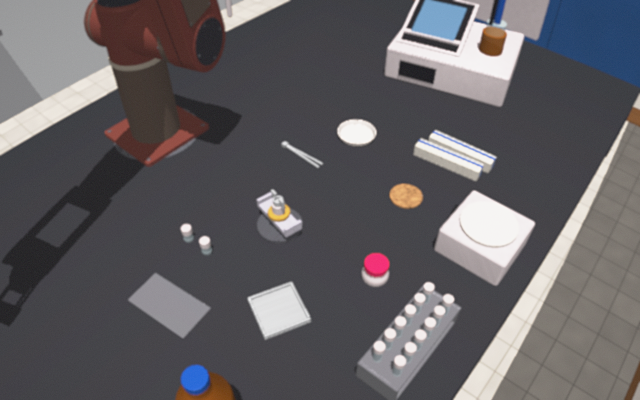

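View pics/top0.png

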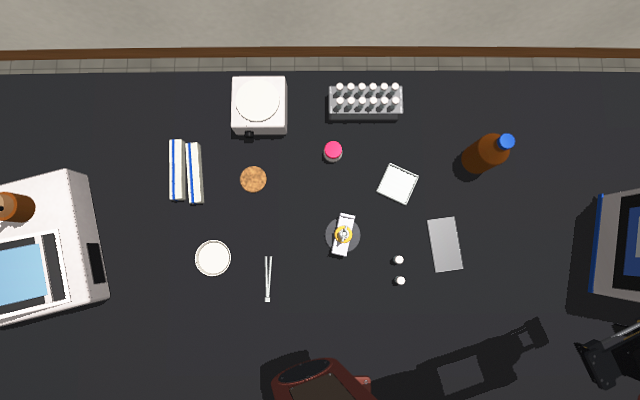

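Create h.py:
```python
from workcell import *
import cv2,numpy as np
from scipy.spatial.transform import Rotation as Ro
def cloud(n,d):
    """world xyz of every pixel (400x640x3), nan without depth"""
    c=camera_info(n); K=c["K"]; v,u=np.mgrid[:400,:640].astype(float)
    x=(u-K[0,2])/K[0,0]; y=(v-K[1,2])/K[1,1]; a,b=x.copy(),y.copy()
    for _ in range(15):
        f=1+c["k1"]*(a*a+b*b); a,b=x/f,y/f
    P=np.stack([a*d,b*d,d],-1); P[d<=0]=np.nan
    return P@Ro.from_euler("xyz",c["attitude"],degrees=True).as_matrix().T+c["eye"]
def toworld(n,p):
    c=camera_info(n); return Ro.from_euler("xyz",c["attitude"],degrees=True).apply(p)+c["eye"]
def project(n,X):
    c=camera_info(n); p=Ro.from_euler("xyz",c["attitude"],degrees=True).inv().apply(np.atleast_2d(X)-c["eye"])
    s=p[:,:2]/p[:,2:]; s=s*(1+c["k1"]*(s**2).sum(1,keepdims=True)); return s*c["K"][0,0]+c["K"][:2,2]
```

Run:
```python
from h import *
for n in("scene","top"):
    p,d=snapshot(n); C=cloud(n,d); np.save(n+"C.npy",C)
    print(n)
    for t in "stand nut spacer disc bracket dish tray pad plate".split():
        r=masks_of(n,t); q=pinpoint(n,t)
        w=toworld(n,q[0]["position"]) if q else np.zeros(3)
        for m in r[:2]:
            M=m["pixels"]&np.isfinite(C[...,0]); X=C[M]
            if len(X)<5: continue
            (cx,cy),(a,b),an=cv2.minAreaRect((X[:,:2]*1000).astype(np.float32))
            print(t,round(m["p"],2),len(X),"pin",w.round(4),"med",np.median(X,0).round(4),"rect",np.round([cx,cy,a,b,an],1),"z5,95",np.percentile(X[:,2],[5,95]).round(4))
```

```text
scene
stand 0.83 626 pin [ 0.4808 -0.0345  0.0025] med [ 0.4902 -0.0587  0.01  ] rect [491.4 -42.   91.9  88.8  44.3] z5,95 [0.0044 0.0129]
nut 0.66 146 pin [ 0.4837 -0.0374  0.0729] med [ 0.4839 -0.038   0.0859] rect [454.6  -6.1  24.2 121.5  45.3] z5,95 [0.0755 0.0969]
nut 0.53 689 pin [ 0.4837 -0.0374  0.0729] med [ 0.4879 -0.0577  0.01  ] rect [488.3 -41.3  93.9  92.3  42.3] z5,95 [0.0038 0.013 ]
spacer 0.52 85 pin [ 0.4838 -0.0346  0.0473] med [ 0.4916 -0.0442  0.0636] rect [488.6 -40.6  24.   16.4  31.9] z5,95 [0.054  0.0727]
spacer 0.42 2516 pin [ 0.4838 -0.0346  0.0473] med [ 0.4609 -0.3238  0.0045] rect [ 456.2 -323.   149.5   79.6    7.8] z5,95 [0.002 0.007]
disc 0.6 210 pin [ 0.482  -0.0313  0.0378] med [ 0.4941 -0.0451  0.0495] rect [487.7 -39.5  47.5  40.1  43.6] z5,95 [0.0425 0.0522]
bracket 0.9 558 pin [ 0.4845 -0.0343  0.0326] med [ 0.5082 -0.0404  0.0412] rect [463.1 -21.2  57.9 161.3  76.9] z5,95 [0.0332 0.0532]
dish 0.82 814 pin [ 0.4201  0.329  -0.0015] med [0.4197 0.3315 0.0057] rect [417.6 325.  106.7 102.7  17.1] z5,95 [0.0018 0.0151]
tray 0.8 2221 pin [ 0.6264
[... 661 characters left out ...]
acket 0.68 372 pin [ 0.4863 -0.0338  0.0307] med [ 0.5057 -0.0328  0.0407] rect [485.5 -32.6  40.1 110.1  76.3] z5,95 [0.0367 0.053 ]
dish 0.97 1024 pin [ 0.4234  0.3302 -0.0008] med [0.4235 0.3298 0.0041] rect [423.7 327.5  96.3  98.4   1.3] z5,95 [0.0006 0.0135]
tray 0.57 1063 pin [ 6.259e-01 -1.880e-01 -6.000e-04] med [ 0.6286 -0.1922  0.0045] rect [ 630.5 -193.9   95.1   97.3   64.8] z5,95 [0.0009 0.0125]
pad 0.59 554 pin [ 0.6446  0.2204 -0.0007] med [0.646  0.2198 0.0058] rect [6.462e+02 2.201e+02 7.310e+01 7.500e+01 5.000e-01] z5,95 [0.0029 0.0087]
plate 0.9 1421 pin [ 0.4553 -0.3199 -0.0012] med [ 0.4561 -0.3197  0.0037] rect [ 458.1 -320.7  149.7   80.1    5.6] z5,95 [0.0003 0.0068]
```

Scene view: stack at about (279,208), dish (357,132), cork pad (406,196), tray (279,309), plate (169,304). Top view: stack (343,235), dish (213,258), pad (253,179), tray (398,183), plate (445,244). Two small vials stand at (399,259) and (400,281). Next I refine the positions by casting the masks onto planes at the measured heights, and find the nut's angle.

Add to h.py:
```python
def onplane(n,uv,z):
    c=camera_info(n); s=cv2.undistortPoints(np.float64(uv).reshape(-1,1,2),c["K"],np.array([c["k1"],0,0,0,0.]))[:,0]
    r=Ro.from_euler("xyz",c["attitude"],degrees=True).apply(np.c_[s,np.ones(len(s))])
    return c["eye"]+r*((z-c["eye"][2])/r[:,2])[:,None]
```

Run:
```python
from h import *
H=dict(dish=.010,tray=.010,pad=.006,plate=.004)
for n in("scene","top"):
    p,d=snapshot(n); C=cloud(n,d)
    for t in H:
        a=[]
        M=masks_of(n,t)[0]["pixels"].astype(np.uint8)
        k,l,s,_=cv2.connectedComponentsWithStats(M); i=1+s[1:,4].argmax(); M=(l==i).astype(np.uint8)
        uv=np.argwhere(M)[:,::-1]; X=onplane(n,uv,H[t])*1000; r=cv2.minAreaRect(X[:,:2].astype(np.float32))
        print(n,t,"mean",X.mean(0).round(1),"rect",np.round([*r[0],*r[1],r[2]],1),"pca",end=" ")
        w,V=np.linalg.eigh(np.cov(X[:,:2].T)); print(np.degrees(np.arctan2(V[1,1],V[0,1])).round(1), "depth z",np.nanmedian(C[cv2.erode(M,np.ones((5,5)))>0][:,2]).round(4))
    Q=C.reshape(-1,3); near=np.hypot(Q[:,0]-.485,Q[:,1]+.0335)<.06
    for lo,hi in((.0885,.1),(.0375,.0425),(.046,.056)):
        X=Q[near&(Q[:,2]>lo)&(Q[:,2]<hi)]
        w,V=np.linalg.eigh(np.cov(X[:,:2].T)); r=cv2.minAreaRect((X[:,:2]*1000).astype(np.float32))
        print(n,lo,len(X),"mean",X.mean(0).round(4),"ang",np.degrees(np.arctan2(V[1,1],V[0,1])).round(1),"sd",np.sqrt(w).round(4),"rect",np.round([*r[0],*r[1],r[2]],1),"zmax",X[:,2].max())
    u=project(n,[.485,-.0335,.07])[0].astype(int); c=p[u[1]-28:u[1]+28,u[0]-36:u[0]+36,::-1]
    cv2.imwrite(f"pics/c_{n}.png",cv2.resize(c,None,fx=8,fy=8,interpolation=cv2.INTER_CUBIC)); print(u)
a=[cv2.resize(cv2.imread(f"pics/c_{n}.png"),(400,311)) for n in("scene","top")]; cv2.imwrite("pics/crop.png",np.hstack(a))
```

```text
scene dish mean [420.8 327.8  10. ] rect [422.  327.5  97.5 104.3  40.5] pca 128.0 depth z 0.0052
scene tray mean [ 630.1 -194.2   10. ] rect [ 629.3 -192.6   93.2  100.4   64.4] pca 147.3 depth z 0.0047
scene pad mean [645.  217.7   6. ] rect [644.3 218.8  72.   74.3  40.4] pca 114.1 depth z 0.0064
scene plate mean [ 458.8 -322.2    4. ] rect [ 456.4 -322.   149.4   78.6    7.7] pca -172.6 depth z 0.0045
scene 0.0885 51 mean [ 0.4845 -0.0354  0.0942] ang 165.4 sd [0.0024 0.015 ] rect [483.2 -37.7  14.3  40.2  69.9] zmax 0.0987438743749145
scene 0.0375 288 mean [ 0.4876 -0.0391  0.0402] ang 171.2 sd [0.0123 0.0367] rect [484.3 -35.7  43.3 113.9  79.2] zmax 0.042496722735750114
scene 0.046 345 mean [ 0.4892 -0.0391  0.0506] ang 169.8 sd [0.0124 0.0356] rect [483.1 -34.   47.2 112.3  77.4] zmax 0.05594064208442229
[278 204]
top dish mean [423.7 327.7  10. ] rect [425.1 328.1  97.5  98.1  45.7] pca 99.0 depth z 0.0035
top tray mean [ 628.9 -191.4   10. ] rect [ 629.5 -191.8   95.5   95.8   64.2] pca -165.5 depth z 0.004
top pad mean [646.  220.1   6. ] rect [646.2 219.9  72.1  74.5  45.6] pca 119.8 depth z 0.0059
top plate mean [492.6  -1.3   4. ] rect [4.93e+02 3.00e-01 2.91e+01 8.37e+01 7.66e+01] pca 167.4 depth z 0.0096
top 0.0885 30 mean [ 0.4858 -0.0334  0.0943] ang 164.1 sd [0.0018 0.0151] rect [485.1 -33.2   6.1  42.9  74.2] zmax 0.09850934571685832
top 0.0375 248 mean [ 0.4845 -0.0324  0.04  ] ang 167.1 sd [0.0121 0.0354] rect [485.2 -33.1  39.8  95.7  76.9] zmax 0.042493552486764896
top 0.046 210 mean [ 0.4848 -0.0327  0.0505] ang 166.9 sd [0.0136 0.033 ] rect [485.6 -33.   46.2 110.1  75.6] zmax 0.05548195251166188
[343 233]
```

View pics/crop.png

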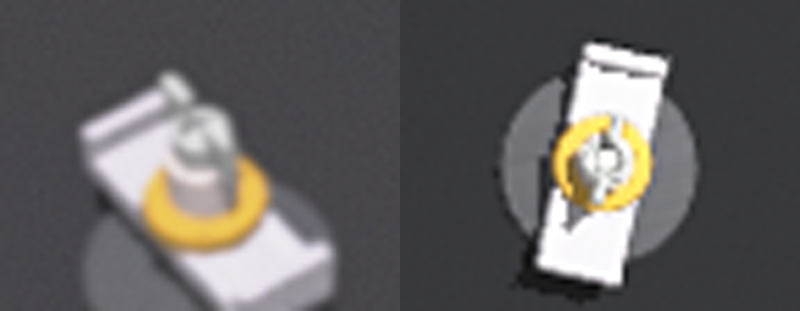

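The crops show the nut's wings running nearly along the bracket. Wing angle is about -15° and bracket angle about -13.5°, with the stack at roughly (0.485, -0.034). I add a helper that gives tool-axis deltas.

Create need.py:
```python
import sys; from h import *
s=get_state(); R=Ro.from_euler("xyz",s["eef_rot"],degrees=True)
T=dict(stack=(.4848,-.0337,-14),dish=(.4225,.3278,None),tray=(.6293,-.1925,-25.7),pad=(.6455,.219,None),plate=(.457,-.3212,6.6))
x,y,a=T[sys.argv[1]]; tip=float(sys.argv[2])   # tip = fingertip height
if a is None: a=s["eef_rot"][2]
D=Ro.from_euler("xyz",[180,0,a],degrees=True); v=np.array([x,y,tip+.022])-s["tcp_pos"]
print("t",round(s["time"],2),"tool delta",R.inv().apply(v).round(4),"after-turn delta",D.inv().apply(v).round(4),"turn",np.degrees((R.inv()*D).as_rotvec()).round(2),"j",s["joints"].round(0))
```

```bash
python3 need.py stack .20
```

```text
t 3.4 tool delta [ 0.4328 -0.4039  0.0225] after-turn delta [ 0.1017 -0.5832  0.0225] turn [ 0.    0.   37.08] j [-74.  13.  87.  -0.  80.  -7.]
```

Units first: shifts go in shares of 0.75 m and turns go in shares of 90 degrees. So 7.4 degrees is 0.0822.

Call:
shift_gripper(rows=[[0, 0, 0, 0, 0, 0.0822], [0, 0, 0, 0, 0, 0.0822], [0, 0, 0, 0, 0, 0.0822], [0, 0, 0, 0, 0, 0.0822], [0, 0, 0, 0, 0, 0.0822]], aperture=0.06)

```text
time: 3.9
tcp_pos: [0.245, -0.575, 0.2445]
eef_rot: [180.0, -0.0, -14.2]
force: [0.0, -0.1, -0.3]
gripper_width: 0.0613
finger_force: 0.0
```

Call:
shift_gripper(rows=[[0.0093, -0.056, 0.0027, 0, 0, 0], [0.0093, -0.056, 0.0027, 0, 0, 0], [0.0093, -0.056, 0.0027, 0, 0, 0], [0.0093, -0.056, 0.0027, 0, 0, 0], [0.0093, -0.056, 0.0027, 0, 0, 0], [0.0093, -0.056, 0.0027, 0, 0, 0], [0.0093, -0.056, 0.0027, 0, 0, 0], [0.0093, -0.056, 0.0027, 0, 0, 0], [0.0093, -0.056, 0.0027, 0, 0, 0], [0.0093, -0.056, 0.0027, 0, 0, 0]])

```text
time: 4.9
tcp_pos: [0.4145, -0.1826, 0.2248]
eef_rot: [180.0, -0.1, -13.9]
force: [0.0, -0.0, -1.1]
gripper_width: 0.0601
finger_force: 0.0
```

Call:
shift_gripper(rows=[[0.0093, -0.056, 0.0027, 0, 0, 0], [0.0093, -0.056, 0.0027, 0, 0, 0], [0.0093, -0.056, 0.0027, 0, 0, 0], [0.0093, -0.0267, 0, 0, 0, 0], [0, 0, 0, 0, 0, 0], [0, 0, 0, 0, 0, 0]])

```text
time: 5.5
tcp_pos: [0.4762, -0.0491, 0.2185]
eef_rot: [180.0, 0.0, -13.8]
force: [0.3, -0.4, -0.4]
gripper_width: 0.0603
finger_force: 0.0
```

```bash
python3 need.py stack .077
```

```text
t 5.5 tool delta [ 0.0047 -0.017   0.1195] after-turn delta [ 0.0046 -0.017   0.1195] turn [0.03 0.01 0.16] j [-15.  -7. 110.  -0.  76.  89.]
```

Converted, 0.02 m is 0.0267, -0.017 m is -0.0227.

Call:
shift_gripper(rows=[[0.0067, -0.0227, 0.0267, 0, 0, 0], [0, 0, 0.0267, 0, 0, 0], [0, 0, 0.0267, 0, 0, 0], [0, 0, 0.0133, 0, 0, 0], [0, 0, 0, 0, 0, 0], [0, 0, 0, 0, 0, 0]], aperture=0.05)

```text
time: 6.1
tcp_pos: [0.4854, -0.0346, 0.1492]
eef_rot: [180.0, -0.0, -14.0]
force: [-0.4, 0.3, 0.2]
gripper_width: 0.0501
finger_force: 0.0
```

```bash
python3 need.py stack .077
```

```text
t 6.1 tool delta [-0.0009 -0.0008  0.0502] after-turn delta [-0.0008 -0.0008  0.0502] turn [ 0.01 -0.03  0.02] j [-13.  -1. 113.  -0.  68.  91.]
```

Converted, 0.01 m is 0.0133, -0.001 m is -0.0013.

Call:
shift_gripper(rows=[[-0.0013, -0.0013, 0.0133, 0, 0, 0], [0, 0, 0.0133, 0, 0, 0], [0, 0, 0.0133, 0, 0, 0], [0, 0, 0.0133, 0, 0, 0], [0, 0, 0.0133, 0, 0, 0], [0, 0, 0, 0, 0, 0], [0, 0, 0, 0, 0, 0]], aperture=0.05)

```text
time: 6.8
tcp_pos: [0.4842, -0.0326, 0.0981]
eef_rot: [-180.0, 0.1, -13.9]
force: [-0.4, 0.4, 0.3]
gripper_width: 0.05
finger_force: 0.0
```

Run:
```python
from h import *
p,d=snapshot("scene"); u=project("scene",[.485,-.0335,.08])[0].astype(int); c=p[u[1]-50:u[1]+40,u[0]-60:u[0]+60,::-1]
cv2.imwrite("pics/g1.png",cv2.resize(c,None,fx=5,fy=5,interpolation=cv2.INTER_CUBIC))
```

```bash
python3 need.py stack .077
```

```text
t 6.85 tool delta [ 0.0004  0.0009 -0.0004] after-turn delta [ 0.0004  0.0009 -0.0004] turn [ 0.   -0.    0.08] j [-13.   3. 115.  -0.  62.  91.]
```

View pics/g1.png

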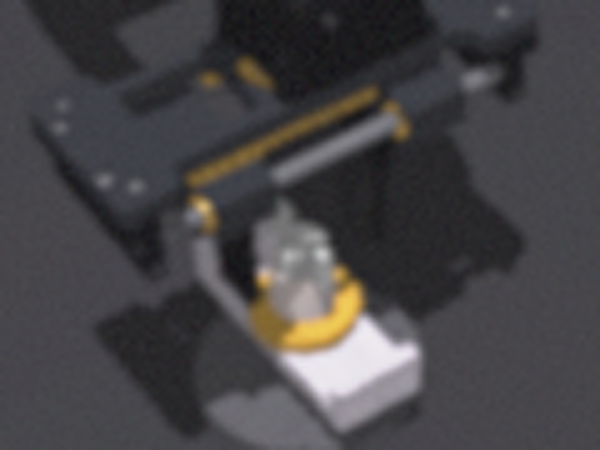

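The fingers straddle the nut: near finger at (210,260), hub around (295,260). I close on it and lift.

Call:
shift_gripper(rows=[[0, 0, 0, 0, 0, 0], [0, 0, 0, 0, 0, 0], [0, 0, 0, 0, 0, 0], [0, 0, 0, 0, 0, 0], [0, 0, 0, 0, 0, 0], [0, 0, 0, 0, 0, 0]], aperture=0.01, grip_force=15)

```text
time: 7.45
tcp_pos: [0.4846, -0.0327, 0.0987]
eef_rot: [-180.0, -0.0, -13.9]
force: [-1.1, 0.7, 1.5]
gripper_width: 0.0208
finger_force: 15.0
```

Call:
shift_gripper(rows=[[0, 0, -0.0133, 0, 0, 0], [0, 0, -0.0133, 0, 0, 0], [0, 0, -0.0267, 0, 0, 0], [0, 0, -0.0267, 0, 0, 0], [0, 0, -0.0267, 0, 0, 0], [0, 0, -0.0267, 0, 0, 0], [0, 0, 0, 0, 0, 0]])

```text
time: 8.15
tcp_pos: [0.4868, -0.0331, 0.2026]
eef_rot: [-180.0, -0.4, -13.9]
force: [0.5, -0.3, -0.1]
gripper_width: 0.0206
finger_force: 15.0
```

```bash
python3 need.py dish .12
python3 -c "
from h import *
p,d=snapshot('scene'); cv2.imwrite('pics/g2.png',cv2.resize(p[110:260,190:390,::-1],None,fx=3,fy=3,interpolation=cv2.INTER_CUBIC))"
```

```text
t 8.15 tool delta [-0.1496 -0.3349  0.0596] after-turn delta [-0.1492 -0.3349  0.0606] turn [-0.01 -0.41  0.  ] j [-13.  -5. 110.   0.  74.  91.]
```

View pics/g2.png

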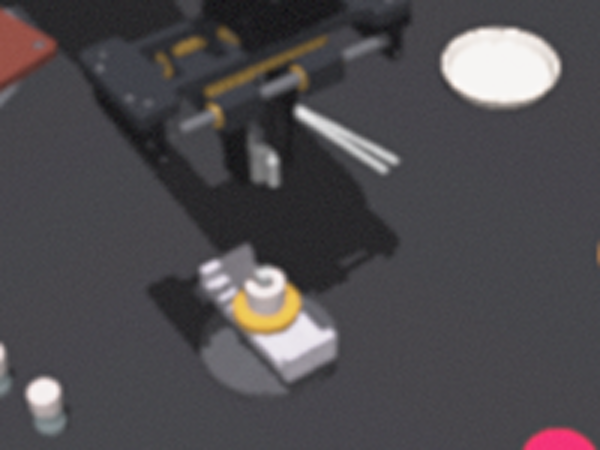

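The nut hangs between the fingers at (265,165) and the spacer and the rest stayed on the stud. Moving to the dish.

Converted, -0.0335 m is -0.0447, -0.015 m is -0.02.

Call:
shift_gripper(rows=[[-0.02, -0.0447, 0, 0, 0, 0], [-0.02, -0.0447, 0, 0, 0, 0], [-0.02, -0.0447, 0, 0, 0, 0], [-0.02, -0.0447, 0, 0, 0, 0], [-0.02, -0.0447, 0, 0, 0, 0], [-0.02, -0.0447, 0, 0, 0, 0], [-0.02, -0.0447, 0, 0, 0, 0], [-0.02, -0.0447, 0, 0, 0, 0], [-0.02, -0.0447, 0, 0, 0, 0], [-0.02, -0.0447, 0, 0, 0, 0]])

```text
time: 9.2
tcp_pos: [0.4184, 0.3297, 0.1972]
eef_rot: [179.9, 0.1, -13.9]
force: [0.9, -0.1, -0.6]
gripper_width: 0.0209
finger_force: 15.0
```

Call:
shift_gripper(rows=[[0, 0, 0.0267, 0, 0, 0], [0, 0, 0.04, 0, 0, 0], [0, 0, 0.04, 0, 0, 0], [0, 0, 0.04, 0, 0, 0], [0, 0, 0.0267, 0, 0, 0], [0, 0, 0, 0, 0, 0], [0, 0, 0, 0, 0, 0]])

```text
time: 9.9
tcp_pos: [0.4189, 0.3282, 0.0679]
eef_rot: [179.9, 0.1, -13.9]
force: [0.7, 1.2, 0.0]
gripper_width: 0.0207
finger_force: 15.0
```

```bash
python3 need.py dish .009
```

```text
t 9.9 tool delta [ 0.0037 -0.0005  0.0369] after-turn delta [ 0.0036 -0.0005  0.0369] turn [0.08 0.08 0.  ] j [ 30.  12. 109.  -0.  59. 134.]
```

Converted, 0.01 m is 0.0133, 0.004 m is 0.0053.

Call:
shift_gripper(rows=[[0.0048, -0.0007, 0.0133, 0, 0, 0], [0, 0, 0.0133, 0, 0, 0], [0, 0, 0.0133, 0, 0, 0], [0, 0, 0.0053, 0, 0, 0], [0, 0, 0, 0, 0, 0], [0, 0, 0, 0, 0, 0]])

```text
time: 10.5
tcp_pos: [0.4231, 0.3282, 0.0345]
eef_rot: [180.0, 0.0, -13.9]
force: [-0.3, -0.7, -0.7]
gripper_width: 0.0209
finger_force: 15.0
```

Call:
shift_gripper(rows=[[0, 0, 0.0013, 0, 0, 0], [0, 0, 0.0013, 0, 0, 0], [0, 0, 0.0013, 0, 0, 0], [0, 0, 0, 0, 0, 0], [0, 0, 0, 0, 0, 0]])

```text
time: 11.0
tcp_pos: [0.4231, 0.3282, 0.0316]
eef_rot: [-180.0, -0.0, -13.9]
force: [0.1, -0.0, 0.5]
gripper_width: 0.0209
finger_force: 15.0
```

```bash
python3 need.py dish .009
```

```text
t 11.0 tool delta [-0.0005  0.0006  0.0006] after-turn delta [-0.0005  0.0006  0.0006] turn [-0. -0.  0.] j [ 29.  15. 109.   0.  55. 133.]
```

Converted, 0.0005 m is 0.0007.

Call:
shift_gripper(rows=[[0, 0, 0.0007, 0, 0, 0], [0, 0, 0.0007, 0, 0, 0], [0, 0, 0, 0, 0, 0], [0, 0, 0, 0, 0, 0]])

```text
time: 11.4
tcp_pos: [0.4232, 0.3283, 0.0307]
eef_rot: [-180.0, -0.0, -13.9]
force: [-1.1, -0.7, 1.8]
gripper_width: 0.0209
finger_force: 15.0
```

Converted, 0.0005 m is 0.0007.

Call:
shift_gripper(rows=[[0, 0, 0.0007, 0, 0, 0], [0, 0, 0.0007, 0, 0, 0], [0, 0, 0, 0, 0, 0], [0, 0, 0, 0, 0, 0]])

```text
time: 11.8
tcp_pos: [0.4232, 0.3283, 0.0306]
eef_rot: [180.0, 0.0, -13.9]
force: [-4.7, -2.2, 10.7]
gripper_width: 0.0209
finger_force: 15.0
```

Converted, -0.0009 m is -0.0012.

Call:
shift_gripper(rows=[[0, 0, -0.0012, 0, 0, 0], [0, 0, 0, 0, 0, 0]])

```text
time: 12.0
tcp_pos: [0.4233, 0.3283, 0.0307]
eef_rot: [-180.0, -0.0, -13.9]
force: [-1.0, -0.7, 4.0]
gripper_width: 0.0208
finger_force: 15.0
```

Call:
shift_gripper(rows=[[0, 0, 0, 0, 0, 0], [0, 0, 0, 0, 0, 0], [0, 0, 0, 0, 0, 0], [0, 0, 0, 0, 0, 0]], aperture=0.04)

```text
time: 12.4
tcp_pos: [0.423, 0.3281, 0.0302]
eef_rot: [180.0, 0.0, -13.9]
force: [0.6, -0.6, 0.8]
gripper_width: 0.0383
finger_force: 0.0
```

Call:
shift_gripper(rows=[[0, 0, -0.0067, 0, 0, 0], [0, 0, -0.02, 0, 0, 0], [0, 0, -0.0267, 0, 0, 0], [0, 0, -0.04, 0, 0, 0], [0, 0, -0.04, 0, 0, 0], [0, 0, -0.04, 0, 0, 0], [0, 0, -0.04, 0, 0, 0], [0, 0, 0, 0, 0, 0]])

```text
time: 13.2
tcp_pos: [0.426, 0.3299, 0.1973]
eef_rot: [-179.6, -0.4, -13.9]
force: [0.4, 0.7, -0.4]
gripper_width: 0.0401
finger_force: 0.0
```

```bash
python3 need.py stack .17
```

```text
t 13.2 tool delta [0.1445 0.3388 0.0039] after-turn delta [0.145  0.3386 0.0053] turn [-0.42 -0.44  0.08] j [ 29.   3. 104.   0.  73. 133.]
```

Call:
shift_gripper(rows=[[0.0193, 0.0453, 0, 0, 0, 0], [0.0193, 0.0453, 0, 0, 0, 0], [0.0193, 0.0453, 0, 0, 0, 0], [0.0193, 0.0453, 0, 0, 0, 0], [0.0193, 0.0453, 0, 0, 0, 0], [0.0193, 0.0453, 0, 0, 0, 0], [0.0193, 0.0453, 0, 0, 0, 0], [0.0193, 0.0453, 0, 0, 0, 0], [0.0193, 0.0453, 0, 0, 0, 0], [0.0193, 0.0453, 0, 0, 0, 0]], aperture=0.05)

```text
time: 14.2
tcp_pos: [0.4819, -0.0382, 0.1908]
eef_rot: [-180.0, -0.0, -13.9]
force: [0.9, -0.3, 0.3]
gripper_width: 0.0501
finger_force: 0.0
```

Call:
shift_gripper(rows=[[0, 0, 0.0267, 0, 0, 0], [0, 0, 0.04, 0, 0, 0], [0, 0, 0.04, 0, 0, 0], [0, 0, 0, 0, 0, 0], [0, 0, 0, 0, 0, 0]])

```text
time: 14.7
tcp_pos: [0.4817, -0.0366, 0.1107]
eef_rot: [180.0, 0.1, -13.9]
force: [0.4, 0.2, 1.0]
gripper_width: 0.05
finger_force: 0.0
```

```bash
python3 need.py stack .060
```

Run:
```python
from h import *
a=snapshot("top")[0]; b=snapshot("scene")[0]
for n,p in(("top",a),("scene",b)):
    r=masks_of(n,"nut")[:1]; q=pinpoint(n,"nut")[:1]
    for m in r: print(n,m["p"],onplane(n,[np.argwhere(m["pixels"])[:,::-1].mean(0)],.015).round(4), toworld(n,q[0]["position"]).round(4) if q else 0)
A=cv2.resize(a[218:298,168:258],(400,356),interpolation=cv2.INTER_CUBIC);B=cv2.resize(b[150:250,230:330],(356,356),interpolation=cv2.INTER_CUBIC)
cv2.imwrite("pics/g3.png",np.hstack([A,B])[:,:,::-1])
```

```text
t 14.7 tool delta [ 0.0023 -0.0035  0.0287] after-turn delta [ 0.0023 -0.0036  0.0287] turn [0.   0.07 0.08] j [-14.   1. 115.   0.  64.  90.]
top 0.62 [[0.4227 0.3288 0.015 ]] [0.4227 0.3295 0.0063]
```

View pics/g3.png

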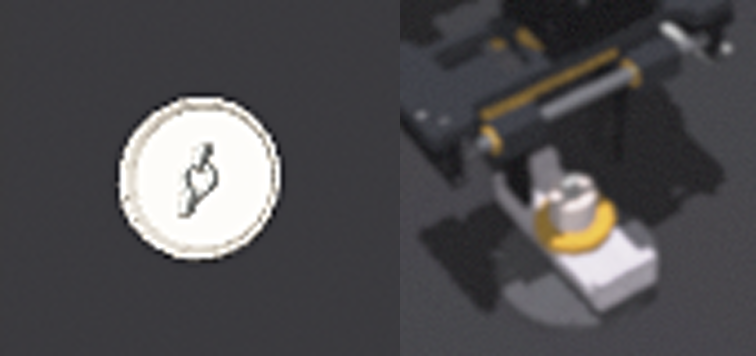

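The nut stands upright in the middle of the dish at (200,178), and the spacer is intact on the stud at (572,203). Next, grip the spacer with the tips at z≈60 mm.

Converted, 0.01 m is 0.0133, 0.0087 m is 0.0116.

Call:
shift_gripper(rows=[[0.0031, -0.0047, 0, 0, 0, 0], [0, 0, 0.0133, 0, 0, 0], [0, 0, 0.0133, 0, 0, 0], [0, 0, 0.0116, 0, 0, 0], [0, 0, 0, 0, 0, 0], [0, 0, 0, 0, 0, 0]])

```text
time: 15.6
tcp_pos: [0.4846, -0.0338, 0.081]
eef_rot: [180.0, 0.1, -13.9]
force: [0.4, 0.1, -0.2]
gripper_width: 0.0502
finger_force: 0.0
```

Call:
shift_gripper(rows=[[0, 0, 0, 0, 0, 0], [0, 0, 0, 0, 0, 0], [0, 0, 0, 0, 0, 0], [0, 0, 0, 0, 0, 0], [0, 0, 0, 0, 0, 0]], aperture=0.015, grip_force=15)

```text
time: 16.1
tcp_pos: [0.4854, -0.0339, 0.0821]
eef_rot: [-180.0, -0.0, -13.9]
force: [-0.5, -0.2, 1.8]
gripper_width: 0.0274
finger_force: 15.0
```

Call:
shift_gripper(rows=[[0, 0, -0.0133, 0, 0, 0], [0, 0, -0.0133, 0, 0, 0], [0, 0, -0.0267, 0, 0, 0], [0, 0, -0.04, 0, 0, 0], [0, 0, -0.04, 0, 0, 0], [0, 0, -0.0267, 0, 0, 0], [0, 0, 0, 0, 0, 0]])

```text
time: 16.8
tcp_pos: [0.4876, -0.0344, 0.2063]
eef_rot: [-180.0, -0.5, -13.9]
force: [0.5, -0.2, 0.2]
gripper_width: 0.0271
finger_force: 15.0
```

```bash
python3 need.py tray .14
```

```text
t 16.8 tool delta [0.1752 0.1194 0.0457] after-turn delta [0.1963 0.081  0.0443] turn [-0.05 -0.46 11.78] j [-13.  -5. 110.  -0.  74.  91.]
```

Converted, 0.0245 m is 0.0327, 0.0101 m is 0.0135, 5.9 degrees is 0.0656.

Call:
shift_gripper(rows=[[0, 0, 0, 0, 0, 0.0656], [0, 0, 0, 0, 0, 0.0656], [0.0327, 0.0135, 0, 0, 0, 0], [0.0327, 0.0135, 0, 0, 0, 0], [0.0327, 0.0135, 0, 0, 0, 0], [0.0327, 0.0135, 0, 0, 0, 0], [0.0327, 0.0135, 0, 0, 0, 0], [0.0327, 0.0135, 0, 0, 0, 0], [0.0327, 0.0135, 0, 0, 0, 0], [0.0327, 0.0135, 0, 0, 0, 0]])

```text
time: 17.8
tcp_pos: [0.6267, -0.1923, 0.2004]
eef_rot: [180.0, 0.1, -25.7]
force: [0.1, 0.5, -0.2]
gripper_width: 0.0277
finger_force: 15.0
```

Call:
shift_gripper(rows=[[0, 0, 0.0267, 0, 0, 0], [0, 0, 0.04, 0, 0, 0], [0, 0, 0.04, 0, 0, 0], [0, 0, 0.04, 0, 0, 0], [0, 0, 0.0267, 0, 0, 0], [0, 0, 0, 0, 0, 0], [0, 0, 0, 0, 0, 0]])

```text
time: 18.5
tcp_pos: [0.6261, -0.1915, 0.0711]
eef_rot: [180.0, 0.1, -25.7]
force: [1.6, 0.2, 0.3]
gripper_width: 0.0275
finger_force: 15.0
```

```bash
python3 need.py tray .014
```

```text
t 18.5 tool delta [ 0.0034 -0.0005  0.0351] after-turn delta [ 0.0033 -0.0005  0.0351] turn [ 0.    0.1  -0.02] j [-24.  26.  90.   0.  64.  92.]
```

Converted, 0.01 m is 0.0133, 0.0033 m is 0.0044.

Call:
shift_gripper(rows=[[0.0044, -0.0007, 0.0133, 0, 0, 0], [0, 0, 0.0133, 0, 0, 0], [0, 0, 0.0133, 0, 0, 0], [0, 0, 0.004, 0, 0, 0], [0, 0, 0, 0, 0, 0], [0, 0, 0, 0, 0, 0]])

```text
time: 19.1
tcp_pos: [0.6299, -0.1927, 0.0388]
eef_rot: [180.0, -0.0, -25.7]
force: [0.5, -0.2, -0.7]
gripper_width: 0.0272
finger_force: 15.0
```

Call:
shift_gripper(rows=[[0, 0, 0.0013, 0, 0, 0], [0, 0, 0.0007, 0, 0, 0], [0, 0, 0, 0, 0, 0], [0, 0, 0, 0, 0, 0]])

```text
time: 19.5
tcp_pos: [0.6299, -0.1927, 0.0374]
eef_rot: [-180.0, -0.0, -25.7]
force: [0.4, 0.4, 0.3]
gripper_width: 0.0271
finger_force: 15.0
```

```bash
python3 need.py tray .014
```

```text
t 19.5 tool delta [-0.0006  0.0001  0.0014] after-turn delta [-0.0006  0.0001  0.0014] turn [-0.   -0.01 -0.02] j [-24.  29.  90.  -0.  61.  92.]
```

Converted, 0.0005 m is 0.0007.

Call:
shift_gripper(rows=[[0, 0, 0.0007, 0, 0, 0], [0, 0, 0.0007, 0, 0, 0], [0, 0, 0, 0, 0, 0], [0, 0, 0, 0, 0, 0]])

```text
time: 19.9
tcp_pos: [0.6298, -0.1927, 0.0362]
eef_rot: [-180.0, 0.0, -25.7]
force: [-0.3, -0.0, -0.5]
gripper_width: 0.0273
finger_force: 15.0
```

Converted, 0.0005 m is 0.0007.

Call:
shift_gripper(rows=[[0, 0, 0.0007, 0, 0, 0], [0, 0, 0.0007, 0, 0, 0], [0, 0, 0, 0, 0, 0], [0, 0, 0, 0, 0, 0]])

```text
time: 20.3
tcp_pos: [0.6299, -0.1927, 0.036]
eef_rot: [180.0, 0.0, -25.7]
force: [-3.2, 1.2, 5.8]
gripper_width: 0.0272
finger_force: 15.0
```

Converted, -0.0005 m is -0.0007.

Call:
shift_gripper(rows=[[0, 0, -0.0007, 0, 0, 0], [0, 0, 0, 0, 0, 0]])

```text
time: 20.5
tcp_pos: [0.63, -0.1927, 0.0361]
eef_rot: [-180.0, -0.0, -25.7]
force: [-1.2, 0.3, 3.2]
gripper_width: 0.027
finger_force: 15.0
```

Call:
shift_gripper(rows=[[0, 0, 0, 0, 0, 0], [0, 0, 0, 0, 0, 0], [0, 0, 0, 0, 0, 0], [0, 0, 0, 0, 0, 0]], aperture=0.043)

```text
time: 20.9
tcp_pos: [0.6297, -0.1926, 0.0354]
eef_rot: [-180.0, 0.0, -25.7]
force: [-0.3, 0.4, -0.8]
gripper_width: 0.0421
finger_force: 0.0
```

Call:
shift_gripper(rows=[[0, 0, -0.0067, 0, 0, 0], [0, 0, -0.02, 0, 0, 0], [0, 0, -0.0267, 0, 0, 0], [0, 0, -0.04, 0, 0, 0], [0, 0, -0.04, 0, 0, 0], [0, 0, -0.04, 0, 0, 0], [0, 0, -0.0267, 0, 0, 0], [0, 0, 0, 0, 0, -0.0656], [0, 0, 0, 0, 0, -0.0656], [0, 0, 0, 0, 0, 0]])

```text
time: 21.9
tcp_pos: [0.6302, -0.1928, 0.1876]
eef_rot: [180.0, -0.1, -13.9]
force: [-0.1, -1.2, -0.0]
gripper_width: 0.0428
finger_force: 0.0
```

```bash
python3 need.py stack .13
```

```text
t 21.9 tool delta [-0.1794 -0.1196  0.0352] after-turn delta [-0.1796 -0.1192  0.0356] turn [ 0.02 -0.12  0.13] j [-24.  20.  85.   0.  75.  80.]
```

Run:
```python
from h import *
for n in("top","scene"):
    p,d=snapshot(n); C=cloud(n,d)
    for t,z in(("disc",.05),("bracket",.046)):
        for m in masks_of(n,t)[:1]: X=C[m["pixels"]]; X=X[(X[:,2]>.03)]; r=cv2.minAreaRect((X[:,:2]*1000).astype(np.float32)); print(n,t,round(m["p"],2),np.round([*r[0],*r[1],r[2]],1),np.nanpercentile(X[:,2],[50,90]).round(4))
```

```text
top disc 0.58 [485.6 -33.4  45.7  48.3  45.3] [0.0494 0.0524]
top bracket 0.66 [485.3 -33.   39.9 110.1  76.9] [0.0404 0.0514]
scene bracket 0.17 [0. 0. 0. 0. 0.] nan
```

Call:
shift_gripper(rows=[[-0.0299, -0.0199, 0, 0, 0, 0], [-0.0299, -0.0199, 0, 0, 0, 0], [-0.0299, -0.0199, 0, 0, 0, 0], [-0.0299, -0.0199, 0, 0, 0, 0], [-0.0299, -0.0199, 0, 0, 0, 0], [-0.0299, -0.0199, 0, 0, 0, 0], [-0.0299, -0.0199, 0, 0, 0, 0], [-0.0299, -0.0199, 0, 0, 0, 0], [0, 0, 0, 0, 0, 0], [0, 0, 0, 0, 0, 0]], aperture=0.07)

```text
time: 23.2
tcp_pos: [0.4848, -0.0338, 0.1861]
eef_rot: [180.0, -0.1, -13.9]
force: [-0.6, -0.1, -0.1]
gripper_width: 0.0701
finger_force: 0.0
```

```bash
python3 need.py stack .09
```

Run:
```python
from h import *
a=snapshot("top")[0]; b=snapshot("scene")[0]
for n in("top","scene"):
    for m in masks_of(n,"spacer")[:1]: print(n,m["p"],onplane(n,[np.argwhere(m["pixels"])[:,::-1].mean(0)],.02).round(4))
    for m in masks_of(n,"tray")[:1]: print(n,m["p"],onplane(n,[np.argwhere(m["pixels"])[:,::-1].mean(0)],.008).round(4))
A=cv2.resize(a[150:215,365:430],(356,356),interpolation=cv2.INTER_CUBIC);B=cv2.resize(b[270:350,235:325],(400,356),interpolation=cv2.INTER_CUBIC)
cv2.imwrite("pics/g4.png",np.hstack([A,B])[:,:,::-1])
```

```text
t 23.2 tool delta [-0.0001 -0.0001  0.0741] after-turn delta [-0.0001 -0.0001  0.0741] turn [ 0.01 -0.06  0.1 ] j [-13.  -4. 111.  -0.  72.  91.]
top 0.85 [[ 0.6338 -0.1908  0.008 ]]
scene 0.66 [[ 0.6302 -0.1937  0.02  ]]
scene 0.76 [[ 0.6302 -0.1942  0.008 ]]
  return np.nanmean(a, axis, out=out, keepdims=keepdims)
```

View pics/g4.png

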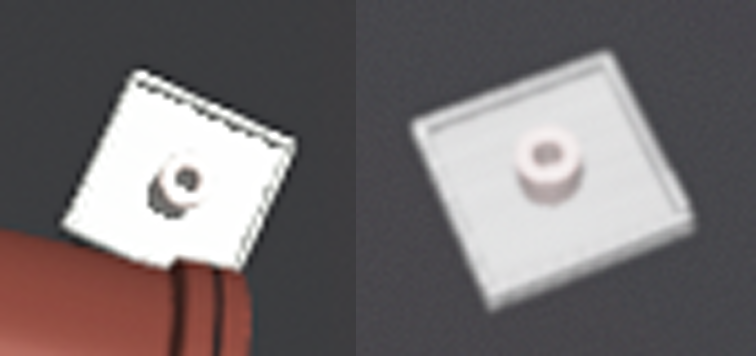

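The spacer stands upright in the tray, near the middle (548,160). Next is the disc, with tips at z≈43 mm.

Converted, 0.02 m is 0.0267, 0.01 m is 0.0133.

Call:
shift_gripper(rows=[[0, 0, 0.0267, 0, 0, 0], [0, 0, 0.0267, 0, 0, 0], [0, 0, 0.0267, 0, 0, 0], [0, 0, 0.0267, 0, 0, 0], [0, 0, 0.0267, 0, 0, 0], [0, 0, 0.0133, 0, 0, 0], [0, 0, 0.0133, 0, 0, 0], [0, 0, 0.0013, 0, 0, 0], [0, 0, 0, 0, 0, 0], [0, 0, 0, 0, 0, 0]])

```text
time: 24.5
tcp_pos: [0.4854, -0.0341, 0.0657]
eef_rot: [-180.0, -0.1, -13.9]
force: [0.3, -0.2, 1.3]
gripper_width: 0.0702
finger_force: 0.0
```

```bash
python3 need.py stack .043
```

```text
t 24.5 tool delta [-0.0006 -0.0002  0.0007] after-turn delta [-0.0006 -0.0002  0.0007] turn [-0.   -0.09  0.08] j [-13.   6. 116.   0.  58.  91.]
```

Converted, 0.0007 m is 0.0009.

Call:
shift_gripper(rows=[[0, 0, 0.0009, 0, 0, 0], [0, 0, 0, 0, 0, 0], [0, 0, 0, 0, 0, 0], [0, 0, 0, 0, 0, 0], [0, 0, 0, 0, 0, 0], [0, 0, 0, 0, 0, 0]], aperture=0.035, grip_force=25)

```text
time: 25.1
tcp_pos: [0.4847, -0.0338, 0.0643]
eef_rot: [-180.0, -0.0, -13.9]
force: [-0.1, 1.1, 2.7]
gripper_width: 0.0466
finger_force: 25.0
```

Call:
shift_gripper(rows=[[0, 0, -0.0133, 0, 0, 0], [0, 0, -0.0133, 0, 0, 0], [0, 0, -0.0267, 0, 0, 0], [0, 0, -0.04, 0, 0, 0], [0, 0, -0.04, 0, 0, 0], [0, 0, -0.04, 0, 0, 0], [0, 0, -0.0133, 0, 0, 0], [0, 0, 0, 0, 0, 0]])

```text
time: 25.9
tcp_pos: [0.4858, -0.0342, 0.2061]
eef_rot: [-180.0, -0.2, -13.9]
force: [0.2, 0.2, -2.6]
gripper_width: 0.0464
finger_force: 25.0
```

```bash
python3 need.py pad .14
python3 -c "
from h import *
p,d=snapshot('scene'); cv2.imwrite('pics/g5.png',cv2.resize(p[110:260,190:390,::-1],None,fx=3,fy=3,interpolation=cv2.INTER_CUBIC))"
```

```text
t 25.9 tool delta [ 0.0939 -0.2842  0.0445] after-turn delta [ 0.0941 -0.2842  0.0441] turn [-0.   -0.25  0.  ] j [-13.  -5. 110.  -0.  75.  91.]
```

View pics/g5.png

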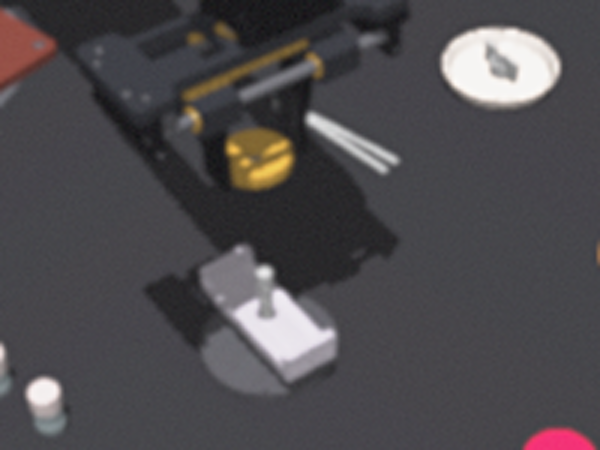

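The disc is held at (258,158) and the bracket stayed on the stand. On to the pad.

Converted, -0.0284 m is -0.0379, 0.0094 m is 0.0125.

Call:
shift_gripper(rows=[[0.0125, -0.0379, 0, 0, 0, 0], [0.0125, -0.0379, 0, 0, 0, 0], [0.0125, -0.0379, 0, 0, 0, 0], [0.0125, -0.0379, 0, 0, 0, 0], [0.0125, -0.0379, 0, 0, 0, 0], [0.0125, -0.0379, 0, 0, 0, 0], [0.0125, -0.0379, 0, 0, 0, 0], [0.0125, -0.0379, 0, 0, 0, 0], [0.0125, -0.0379, 0, 0, 0, 0], [0.0125, -0.0379, 0, 0, 0, 0]])

```text
time: 26.95
tcp_pos: [0.6433, 0.2199, 0.2005]
eef_rot: [179.9, 0.2, -13.9]
force: [0.3, 0.6, -1.6]
gripper_width: 0.0463
finger_force: 25.0
```

Call:
shift_gripper(rows=[[0, 0, 0.0267, 0, 0, 0], [0, 0, 0.04, 0, 0, 0], [0, 0, 0.04, 0, 0, 0], [0, 0, 0.04, 0, 0, 0], [0, 0, 0.0267, 0, 0, 0], [0, 0, 0.0133, 0, 0, 0], [0, 0, 0, 0, 0, 0], [0, 0, 0, 0, 0, 0]])

```text
time: 27.75
tcp_pos: [0.6442, 0.2192, 0.064]
eef_rot: [180.0, 0.0, -13.9]
force: [0.7, 0.5, -1.1]
gripper_width: 0.0464
finger_force: 25.0
```

```bash
python3 need.py pad .0085
```

```text
t 27.75 tool delta [ 0.0013 -0.0002  0.0335] after-turn delta [ 0.0013 -0.0002  0.0335] turn [0.01 0.01 0.  ] j [ 12.  30.  86.   0.  64. 116.]
```

Converted, 0.01 m is 0.0133, 0.008 m is 0.0107.

Call:
shift_gripper(rows=[[0.0017, 0, 0.0133, 0, 0, 0], [0, 0, 0.0133, 0, 0, 0], [0, 0, 0.0107, 0, 0, 0], [0, 0, 0.004, 0, 0, 0], [0, 0, 0.0013, 0, 0, 0], [0, 0, 0, 0, 0, 0], [0, 0, 0, 0, 0, 0]])

```text
time: 28.45
tcp_pos: [0.6457, 0.219, 0.0325]
eef_rot: [-180.0, -0.0, -13.9]
force: [-0.5, -0.4, -0.7]
gripper_width: 0.0463
finger_force: 25.0
```

Call:
shift_gripper(rows=[[0, 0, 0.0007, 0, 0, 0], [0, 0, 0.0007, 0, 0, 0], [0, 0, 0, 0, 0, 0], [0, 0, 0, 0, 0, 0]])

```text
time: 28.85
tcp_pos: [0.6454, 0.2189, 0.0311]
eef_rot: [-180.0, -0.0, -13.9]
force: [0.9, 0.1, -1.3]
gripper_width: 0.0464
finger_force: 25.0
```

Converted, 0.0005 m is 0.0007, 0.0003 m is 0.0004.

Call:
shift_gripper(rows=[[0, 0, 0.0007, 0, 0, 0], [0, 0, 0.0004, 0, 0, 0], [0, 0, 0, 0, 0, 0], [0, 0, 0, 0, 0, 0]])

```text
time: 29.25
tcp_pos: [0.6454, 0.2189, 0.0303]
eef_rot: [-180.0, -0.0, -13.9]
force: [-1.2, -0.1, -0.1]
gripper_width: 0.0466
finger_force: 25.0
```

Converted, 0.0004 m is 0.0005, 0.0003 m is 0.0004.

Call:
shift_gripper(rows=[[0, 0, 0.0005, 0, 0, 0], [0, 0, 0.0004, 0, 0, 0], [0, 0, 0, 0, 0, 0], [0, 0, 0, 0, 0, 0]])

```text
time: 29.65
tcp_pos: [0.6455, 0.2188, 0.0303]
eef_rot: [-180.0, -0.0, -13.9]
force: [-4.0, -1.0, 5.1]
gripper_width: 0.0465
finger_force: 25.0
```

Converted, -0.0005 m is -0.0007.

Call:
shift_gripper(rows=[[0, 0, -0.0007, 0, 0, 0], [0, 0, 0, 0, 0, 0]])

```text
time: 29.85
tcp_pos: [0.6456, 0.2189, 0.0303]
eef_rot: [-180.0, -0.0, -13.9]
force: [-2.8, -0.6, 4.2]
gripper_width: 0.0466
finger_force: 25.0
```

Call:
shift_gripper(rows=[[0, 0, 0, 0, 0, 0], [0, 0, 0, 0, 0, 0], [0, 0, 0, 0, 0, 0], [0, 0, 0, 0, 0, 0]], aperture=0.065)

```text
time: 30.25
tcp_pos: [0.6454, 0.2188, 0.0298]
eef_rot: [180.0, 0.0, -13.9]
force: [0.4, 0.2, -0.7]
gripper_width: 0.0633
finger_force: 0.0
```

Call:
shift_gripper(rows=[[0, 0, -0.0067, 0, 0, 0], [0, 0, -0.02, 0, 0, 0], [0, 0, -0.0267, 0, 0, 0], [0, 0, -0.04, 0, 0, 0], [0, 0, -0.04, 0, 0, 0], [0, 0, -0.04, 0, 0, 0], [0, 0, -0.04, 0, 0, 0], [0, 0, 0, 0, 0, 0]])

```text
time: 31.05
tcp_pos: [0.6488, 0.2197, 0.1982]
eef_rot: [-179.7, -0.6, -13.9]
force: [0.3, 0.4, 0.8]
gripper_width: 0.0651
finger_force: 0.0
```

```bash
python3 need.py stack .16
```

```text
t 31.05 tool delta [-0.0984  0.2855  0.0136] after-turn delta [-0.0979  0.2855  0.0162] turn [-0.3  -0.6   0.08] j [ 12.  22.  81.   0.  76. 116.]
```

Run:
```python
from h import *
for n in("top","scene"):
    p,d=snapshot(n); Q=cloud(n,d).reshape(-1,3)
    X=Q[(np.hypot(Q[:,0]-.485,Q[:,1]+.0335)<.062)&(Q[:,2]>.036)&(Q[:,2]<.055)]
    if len(X)>50: r=cv2.minAreaRect((X[:,:2]*1000).astype(np.float32)); w,V=np.linalg.eigh(np.cov(X[:,:2].T)); print(n,len(X),np.round([*r[0],*r[1],r[2]],1),np.degrees(np.arctan2(V[1,1],V[0,1])))
```

```text
top 569 [485.2 -33.1  40.  110.1  76.9] 166.80365473939614
scene 809 [483.4 -34.3  42.1 114.1  77.4] 167.69222716028415
```

Call:
shift_gripper(rows=[[-0.0131, 0.038, 0, 0, 0, 0], [-0.0131, 0.038, 0, 0, 0, 0], [-0.0131, 0.038, 0, 0, 0, 0], [-0.0131, 0.038, 0, 0, 0, 0], [-0.0131, 0.038, 0, 0, 0, 0], [-0.0131, 0.038, 0, 0, 0, 0], [-0.0131, 0.038, 0, 0, 0, 0], [-0.0131, 0.038, 0, 0, 0, 0], [-0.0131, 0.038, 0, 0, 0, 0], [-0.0131, 0.038, 0, 0, 0, 0]])

```text
time: 32.15
tcp_pos: [0.4799, -0.0348, 0.1885]
eef_rot: [180.0, 0.2, -13.9]
force: [-0.3, 0.2, 0.1]
gripper_width: 0.0653
finger_force: 0.0
```

Call:
shift_gripper(rows=[[0, 0, 0.0267, 0, 0, 0], [0, 0, 0.04, 0, 0, 0], [0, 0, 0.0267, 0, 0, 0], [0, 0, 0, 0, 0, 0], [0, 0, 0, 0, 0, 0]])

```text
time: 32.65
tcp_pos: [0.4809, -0.034, 0.1193]
eef_rot: [180.0, 0.1, -13.9]
force: [0.1, -0.3, 0.0]
gripper_width: 0.0655
finger_force: 0.0
```

```bash
python3 need.py stack .033
```

Run:
```python
from h import *
a=snapshot("top")[0]; b=snapshot("scene")[0]
for n in("top","scene"):
  for t,z in(("disc",.016),("pad",.006)):
    for m in masks_of(n,t)[:1]: print(n,t,round(m["p"],2),onplane(n,[np.argwhere(m["pixels"])[:,::-1].mean(0)],z).round(4))
A=cv2.resize(a[150:210,225:285],(356,356),interpolation=cv2.INTER_CUBIC);B=cv2.resize(b[160:240,360:450],(400,356),interpolation=cv2.INTER_CUBIC)
cv2.imwrite("pics/g6.png",np.hstack([A,B])[:,:,::-1])
```

```text
t 32.65 tool delta [ 0.0039 -0.0012  0.0643] after-turn delta [ 0.0037 -0.0013  0.0643] turn [0.   0.14 0.08] j [-13.   1. 115.  -0.  65.  90.]
top disc 0.46 [[0.6453 0.2171 0.016 ]]
top pad 0.55 [[0.6449 0.2204 0.006 ]]
scene disc 0.75 [[0.6474 0.2145 0.016 ]]
scene pad 0.58 [[0.6481 0.2121 0.006 ]]
```

View pics/g6.png

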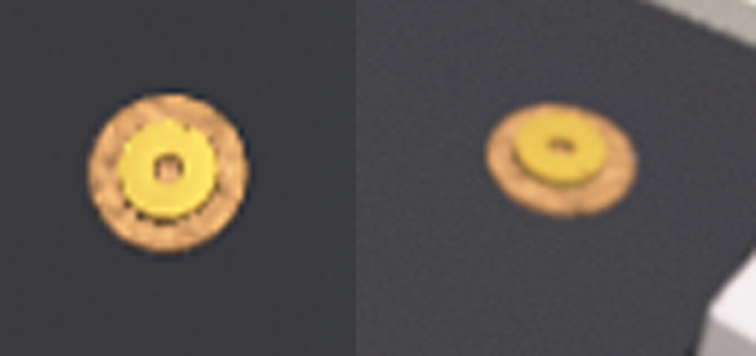

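The disc lies flat, about 2 mm from the pad's middle (168,170 against 168,173). Now the bracket, turning by -0.8° to match it.

Units first: shifts go in shares of 0.75 m and turns go in shares of 90 degrees. So 0.02 m is 0.0267, 0.015 m is 0.02, -0.8 degrees is -0.0089.

Call:
shift_gripper(rows=[[0.0049, -0.0017, 0, 0, 0, -0.0089], [0, 0, 0.0267, 0, 0, 0], [0, 0, 0.0267, 0, 0, 0], [0, 0, 0.02, 0, 0, 0], [0, 0, 0.012, 0, 0, 0], [0, 0, 0, 0, 0, 0], [0, 0, 0, 0, 0, 0]])

```text
time: 33.65
tcp_pos: [0.4861, -0.0339, 0.0565]
eef_rot: [-180.0, -0.0, -13.1]
force: [0.1, -0.3, 0.2]
gripper_width: 0.0649
finger_force: 0.0
```

```bash
python3 need.py stack .033
```

```text
t 33.65 tool delta [-0.0013  0.0001  0.0015] after-turn delta [-0.0013  0.0001  0.0015] turn [-0.   -0.03  0.89] j [-13.   7. 116.   0.  57.  90.]
```

Converted, 0.0015 m is 0.002, -0.001 m is -0.0013.

Call:
shift_gripper(rows=[[-0.0013, 0, 0.002, 0, 0, 0], [0, 0, 0, 0, 0, 0], [0, 0, 0, 0, 0, 0], [0, 0, 0, 0, 0, 0], [0, 0, 0, 0, 0, 0], [0, 0, 0, 0, 0, 0]], aperture=0.03, grip_force=30)

```text
time: 34.25
tcp_pos: [0.4849, -0.0337, 0.0549]
eef_rot: [-180.0, -0.0, -13.1]
force: [-0.2, -0.2, 2.6]
gripper_width: 0.0397
finger_force: 30.0
```

Call:
shift_gripper(rows=[[0, 0, -0.0133, 0, 0, 0], [0, 0, -0.0133, 0, 0, 0], [0, 0, -0.0267, 0, 0, 0], [0, 0, -0.04, 0, 0, 0], [0, 0, -0.04, 0, 0, 0], [0, 0, -0.04, 0, 0, 0], [0, 0, -0.0133, 0, 0, 0], [0, 0, 0, 0, 0, 0], [0, 0, 0, 0, 0, 0]])

```text
time: 35.15
tcp_pos: [0.484, -0.0335, 0.1935]
eef_rot: [180.0, 0.1, -13.1]
force: [0.7, -0.2, -0.8]
gripper_width: 0.0396
finger_force: 30.0
```

```bash
python3 need.py plate .13
```

```text
t 35.15 tool delta [0.0391 0.2863 0.0414] after-turn delta [-0.0598  0.2827  0.0415] turn [-1.000e-02  8.000e-02 -1.972e+01] j [-13.  -4. 111.  -0.  73.  90.]
```

```bash
python3 -c "
from h import *
p,d=snapshot('scene'); cv2.imwrite('pics/g7.png',cv2.resize(p[110:260,190:390,::-1],None,fx=3,fy=3,interpolation=cv2.INTER_CUBIC))"
```

```text
(no output)
```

View pics/g7.png

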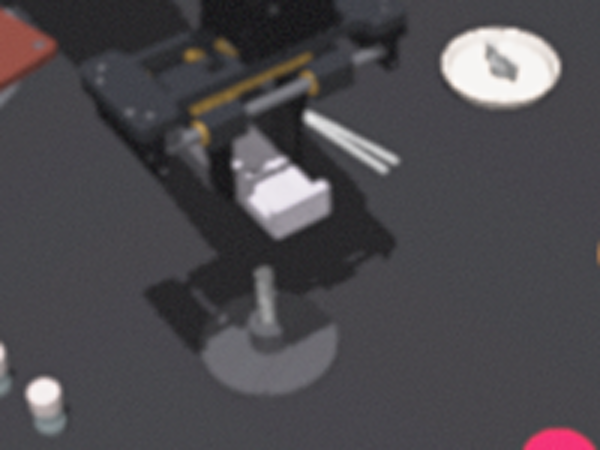

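The bracket is held and clear of the stud. On to the plate.

Converted, -6.6 degrees is -0.0733.

Call:
shift_gripper(rows=[[0, 0, 0, 0, 0, -0.0733], [0, 0, 0, 0, 0, -0.0733], [0, 0, 0, 0, 0, -0.0722], [0, 0, 0, 0, 0, 0]])

```text
time: 35.6
tcp_pos: [0.4835, -0.0333, 0.1925]
eef_rot: [-179.9, 0.2, 6.6]
force: [0.6, -0.3, -1.1]
gripper_width: 0.0394
finger_force: 30.0
```

Call:
shift_gripper(rows=[[-0.008, 0.0377, 0, 0, 0, 0], [-0.008, 0.0377, 0, 0, 0, 0], [-0.008, 0.0377, 0, 0, 0, 0], [-0.008, 0.0377, 0, 0, 0, 0], [-0.008, 0.0377, 0, 0, 0, 0], [-0.008, 0.0377, 0, 0, 0, 0], [-0.008, 0.0377, 0, 0, 0, 0], [-0.008, 0.0377, 0, 0, 0, 0], [-0.008, 0.0377, 0, 0, 0, 0], [-0.008, 0.0377, 0, 0, 0, 0]])

```text
time: 36.6
tcp_pos: [0.4566, -0.3223, 0.193]
eef_rot: [-179.9, 0.1, 6.4]
force: [0.7, -0.4, -0.3]
gripper_width: 0.0395
finger_force: 30.0
```

Call:
shift_gripper(rows=[[0, 0, 0.0267, 0, 0, 0], [0, 0, 0.04, 0, 0, 0], [0, 0, 0.04, 0, 0, 0], [0, 0, 0.04, 0, 0, 0], [0, 0, 0.0267, 0, 0, 0], [0, 0, 0, 0, 0, 0], [0, 0, 0, 0, 0, 0]])

```text
time: 37.3
tcp_pos: [0.4569, -0.3211, 0.0638]
eef_rot: [-179.9, 0.1, 6.5]
force: [0.9, 0.0, -1.4]
gripper_width: 0.0395
finger_force: 30.0
```

```bash
python3 need.py plate .0069
```

```text
t 37.3 tool delta [0.0001 0.0001 0.0349] after-turn delta [0.0001 0.0001 0.0349] turn [-0.1   0.08 -0.12] j [-43.  15. 105.   0.  60.  40.]
```

Converted, 0.01 m is 0.0133, 0.008 m is 0.0107.

Call:
shift_gripper(rows=[[0, 0, 0.0133, 0, 0, 0], [0, 0, 0.0133, 0, 0, 0], [0, 0, 0.0107, 0, 0, 0], [0, 0, 0.0053, 0, 0, 0], [0, 0, 0.0013, 0, 0, 0], [0, 0, 0, 0, 0, 0], [0, 0, 0, 0, 0, 0]])

```text
time: 38.0
tcp_pos: [0.4577, -0.3218, 0.0319]
eef_rot: [180.0, -0.0, 6.6]
force: [-0.0, 0.2, -0.2]
gripper_width: 0.0394
finger_force: 30.0
```

Call:
shift_gripper(rows=[[0, 0, 0.0007, 0, 0, 0], [0, 0, 0.0007, 0, 0, 0], [0, 0, 0, 0, 0, 0], [0, 0, 0, 0, 0, 0]])

```text
time: 38.4
tcp_pos: [0.4575, -0.3216, 0.0306]
eef_rot: [180.0, -0.0, 6.6]
force: [0.5, 0.3, -1.3]
gripper_width: 0.0393
finger_force: 30.0
```

Converted, 0.0005 m is 0.0007, 0.0003 m is 0.0004.

Call:
shift_gripper(rows=[[0, 0, 0.0007, 0, 0, 0], [0, 0, 0.0004, 0, 0, 0], [0, 0, 0, 0, 0, 0], [0, 0, 0, 0, 0, 0]])

```text
time: 38.8
tcp_pos: [0.4574, -0.3216, 0.0297]
eef_rot: [-180.0, 0.0, 6.6]
force: [-0.3, -0.7, -1.0]
gripper_width: 0.0395
finger_force: 30.0
```

Converted, 0.0005 m is 0.0007, 0.0003 m is 0.0004.

Call:
shift_gripper(rows=[[0, 0, 0.0007, 0, 0, 0], [0, 0, 0.0004, 0, 0, 0], [0, 0, 0, 0, 0, 0], [0, 0, 0, 0, 0, 0]])

```text
time: 39.2
tcp_pos: [0.4575, -0.3216, 0.0289]
eef_rot: [-180.0, -0.0, 6.6]
force: [-0.8, 0.1, -0.4]
gripper_width: 0.0398
finger_force: 30.0
```

Converted, 0.0004 m is 0.0005.

Call:
shift_gripper(rows=[[0, 0, 0.0005, 0, 0, 0], [0, 0, 0, 0, 0, 0], [0, 0, 0, 0, 0, 0]])

```text
time: 39.5
tcp_pos: [0.4575, -0.3216, 0.0289]
eef_rot: [-180.0, 0.0, 6.6]
force: [-1.9, 1.7, 4.8]
gripper_width: 0.0394
finger_force: 30.0
```

Converted, -0.0004 m is -0.0005.

Call:
shift_gripper(rows=[[0, 0, -0.0005, 0, 0, 0], [0, 0, 0, 0, 0, 0]])

```text
time: 39.7
tcp_pos: [0.4575, -0.3217, 0.0289]
eef_rot: [180.0, -0.0, 6.6]
force: [-0.5, 0.4, 2.0]
gripper_width: 0.0395
finger_force: 30.0
```

Call:
shift_gripper(rows=[[0, 0, 0, 0, 0, 0], [0, 0, 0, 0, 0, 0], [0, 0, 0, 0, 0, 0], [0, 0, 0, 0, 0, 0]], aperture=0.055)

```text
time: 40.1
tcp_pos: [0.4575, -0.3216, 0.0289]
eef_rot: [180.0, -0.0, 6.6]
force: [-0.5, -0.0, -0.3]
gripper_width: 0.054
finger_force: 0.0
```

Call:
shift_gripper(rows=[[0, 0, -0.0067, 0, 0, 0], [0, 0, -0.02, 0, 0, 0], [0, 0, -0.0267, 0, 0, 0], [0, 0, -0.04, 0, 0, 0], [0, 0, -0.04, 0, 0, 0], [0, 0, -0.04, 0, 0, 0], [0, 0, -0.04, 0, 0, 0], [0, 0, -0.04, 0, 0, 0], [0, 0, 0, 0, 0, 0]])

```text
time: 41.0
tcp_pos: [0.4598, -0.3237, 0.226]
eef_rot: [179.5, -0.4, 6.6]
force: [0.2, -0.4, -0.0]
gripper_width: 0.0548
finger_force: 0.0
```

Call:
shift_gripper(rows=[[-0.0267, 0.04, 0, 0, 0, 0], [-0.0267, 0.04, 0, 0, 0, 0], [-0.0267, 0.04, 0, 0, 0, 0], [-0.0267, 0.04, 0, 0, 0, 0], [-0.0267, 0.04, 0, 0, 0, 0], [-0.0267, 0.04, 0, 0, 0, 0], [-0.0267, 0.04, 0, 0, 0, 0], [0, 0, 0, 0, 0, 0], [0, 0, 0, 0, 0, 0]])

```text
time: 41.9
tcp_pos: [0.3418, -0.5464, 0.2187]
eef_rot: [-179.9, -0.0, 6.5]
force: [-0.5, 0.3, 0.1]
gripper_width: 0.055
finger_force: 0.0
```

Run:
```python
from h import *
for n in("top","scene"):
    p,d=snapshot(n); Q=cloud(n,d).reshape(-1,3); cv2.imwrite(f"pics/end_{n}.png",p[:,:,::-1])
    near=(np.hypot(Q[:,0]-.457,Q[:,1]+.321)<.07)
    X=Q[near&(Q[:,2]>.0095)&(Q[:,2]<.035)]; r=cv2.minAreaRect((X[:,:2]*1000).astype(np.float32)); print(n,len(X),np.round([*r[0],*r[1],r[2]],1),np.percentile(X[:,2],[50,97]).round(4))
    for m in masks_of(n,"plate")[:1]:
        M=cv2.findContours(m["pixels"].astype(np.uint8),0,2)[0]; M=max(M,key=cv2.contourArea)[:,0]; r=cv2.minAreaRect((onplane(n,M,.004)[:,:2]*1000).astype(np.float32)); print("plate",np.round([*r[0],*r[1],r[2]],1))
a,b=[cv2.imread(f"pics/end_{n}.png") for n in("top","scene")]
cv2.imwrite("pics/g8.png",np.hstack([cv2.resize(a[205:285,405:485],(400,400),interpolation=2),cv2.resize(b[260:350,120:210],(400,400),interpolation=2)]))
```

```text
top 576 [ 456.9 -320.4  110.2   42.4    6.9] [0.0143 0.0273]
plate [ 457.9 -318.5  153.5   82.5    6.4]
scene 1143 [ 457.8 -329.2  113.6   56.6    5.8] [0.0149 0.0275]
plate [ 456.7 -322.2  149.3   79.3    7.1]
```

View pics/g8.png

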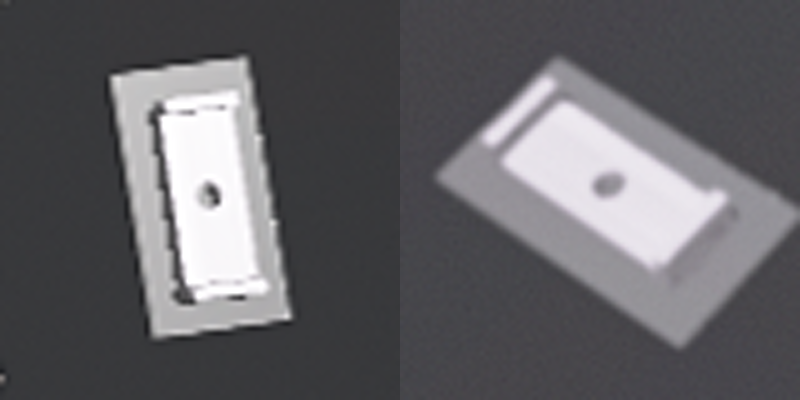

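View pics/end_scene.png

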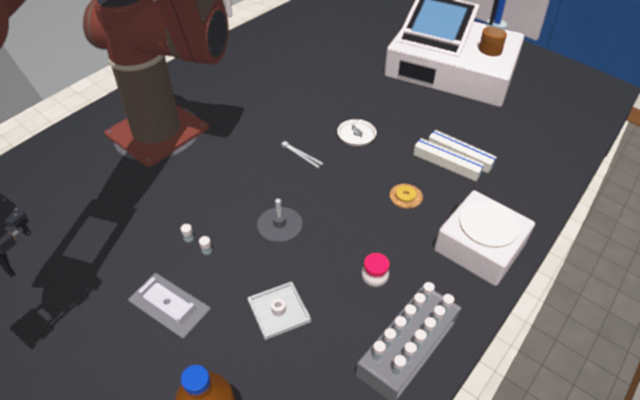

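All four pieces are in place: bracket on the plate (168,302), spacer in the tray (279,308), disc on the pad (406,194), nut in the dish (357,132). The arm is clear, so I hand in.

```bash
python3 -c "
from workcell import *
print(close_job())"
```

```text
the job is handed in; nothing more can be done
None
```

The job is handed in (robot clock about 42 s): the nut is in the dish, the spacer in the tray, the disc on the cork pad and the bracket along the plate, all upright and, by the cameras, within about 2–3 mm of the middle of their places.

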